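# Put away the coin shelf

### The arm

A 6-joint arm with a two-finger parallel gripper is mounted at the origin on the work surface. World frame = base frame: x ahead of the robot, y to its left, z up, the work surface at z = 0. Lengths are in m, angles in rad, forces in N, time in s.
With the tool pointing down it reaches from about 0.275 to 0.875 m from the base axis. Payload 12.5 kg.
Tool frame: the origin (TCP) lies midway between the tips of the shut fingers; the grasp point (between the pads) lies 19 mm behind it; z points along the fingers, y is the line along which they close (so a half turn about z gives the same grasp; the last joint's range is limited). The gripper opens to 85 mm and grips with 20 to 120 N. Pads are 22 mm wide; open, the fingers measure 114 mm over their backs; the gripper's body (76 mm by 85 mm) begins 54 mm behind the grasp point. The pads swing forward as they close: fully open they stand 13 mm farther back than shut.
Start: joints at [-1.334, 0.351, 1.652, -0, 1.139, -0.085], TCP at [0.174, -0.522, 0.196] pointing down, gripper open.
Joint ranges: [-2.75, 2.75], [-0.79, 2.1], [0.01, 2.65], [-1.57, 4.71], [0.07, 3.14], [-2.87, 2.87]. Speed limits (rad/s): [2.22, 2.22, 2.79, 3.14, 3.14, 3.14].

### API

Orientations are given as [roll, pitch, yaw] about the fixed x, y, z axes, in that order (R = Rz(yaw) Ry(pitch) Rx(roll)).
In Python, from rig import arm gives the robot as it stands.
- The arm moves only by the shell command python3 -m creep 'ROWS' [FORCE]. ROWS is JSON, a list that holds one entry, the list of rows, each a list of 5 numbers: the shift along the tool's x, y, z in mm, then the turn about the tool's z in degrees, then the opening in per cent of the stroke, from 0 (shut) to 100 (fully open). A call has 1 to 20 rows; each row shifts and turns the commanded pose from where the row before left it, along the tool's axes as they then stand; what a row does not reach is not made up. A row lasts 1/8 s, in which the tool goes at most 62.5 mm and 10.7 degrees, less where a joint would pass 70% of its speed; a pose out of reach is approached as far as the arm can. A call with a gripper value outside its range is refused whole. The fingers move at their own pace and stop on an object; FORCE is the grip in N (left out, the last holds). Time passes only in rows, so rows that do not move let the fingers close. It gives the time, the measured TCP pose, the force, the opening and the grip force at its end, in the units of the state.
- arm.sense(): the state, without advancing time (a new reading comes with each control period).
- arm.camera(name): name is "scene" or "top"; returns the picture (400x640x3 uint8, red, green, blue); there is no depth.
- arm.camera_info(name): a dict with "fx", "fy", "cx", "cy" (pixels), "camera_from_world" (4x4, takes a point from world to camera coordinates). Camera axes: x right, y up, looking along -z (the intrinsics and any distortion apply to the point x, -y, -z); pixel columns grow to the right and rows downward; lengths in m; the calibration is good to about 2 mm. A picture is of the moment at which its call begins. camera_info takes no time and is no camera call.
- arm.job_done(): hands the job in; it is judged then, once.
The state is a dict: "time_s": time; "q": joint angles; "dq": joint speeds; "joint_efforts": joint torques, N m; "position": TCP position; "tcp_rot": TCP orientation; "contact_force": force on the tool from outside, world axes, zero at the start; "torque": the same for the moment, N m; "finger_gap": finger opening in m; "grasp_force": force on a finger pad.
Only numpy, scipy, OpenCV 4.12 (cv2) and the standard library are available. Lean on these libraries where they do the work, as an engineer would, in place of code of your own. Each camera call takes 0.05 s, during which the arm holds its last target. There are 200 camera calls.

### The job

Put this shelf away: every round coin capsule goes into the black box, every square coin holder into the wooden tray, and the magnifier is hung by its loop on the hook inside the clear cabinet, going in at a tilt to clear the roof and left hanging freely straight down. Slide the black box's lid fully shut with the capsules inside, and leave the blue dish, the easel with the medal and the caliper where they are.

Things in the scene. Friction and masses are not known exactly. Their poses are not given: they have to be found in the camera images.
- cabinet: Fixed clear acrylic cabinet with aluminium edges, 130 deep (x) x 180 wide (y) x 286 high mm, open only at its front, its own -x side, towards the robot. Origin: centre of its underside. Floor top at z 6, roof underside at z 280 mm, roof's front edge at x = -65, side walls' inner faces at y = +-84, walls 6 thick. A brass hook stands out of a dark strip (face at x = 55) on its rear wall.
- hook_seat (a point): Bend of the hook, centre of its 6 mm bar, at x = 22, y = 0, z = 215 mm in the cabinet's frame: the bar comes out of the rear wall 14 mm higher and slopes down to here, then turns up and forward (-x, +z) at about 45 degrees to its tip. A hung loop rests here.
- hook_tip (a point): Free end of the hook, centre of its round end (radius 3 mm): at x = 3, y = 0, z = 235 mm in the cabinet's frame (45 mm under the roof, 68 mm behind its front edge).
- mag_grip (a point): Magnifier: red handle 16 wide, 14 thick mm, brass-rimmed lens (58 across, 14 thick) at one end, brass loop at the other; 195 mm long, about 70 g. Point: the place to grip and balance point, in the handle beside the lens, half-way up. x runs along the handle to the loop, z normal to the flat. Handle: 20 mm behind to 83 ahead; lens centre 47 behind. Starts flat, loop pointing away from the robot.
- mag_loop (a point): Centre of the magnifier's hanging loop, 100 mm ahead of mag_grip. The loop is a brass ring in the plane of the lens: inner diameter 28 mm, bar 6 mm thick, hole axis along its z.
- box: Fixed black plastic coin box, open above while its lid is slid back: outside 160 (its x) x 120 (its y) x 38 high mm, walls and floor 5 mm. Origin: centre of its underside. Its lid is a 5 mm thick dark plate just over the rim, which slides along the box's x.
- lid (a joint): Position of the box's sliding lid, m: 0 = fully shut, at most 0.16 = slid back towards the box's +x (away from the robot). Friction about 1.2 N; it stays where it is left.
- lid_grip (a point): Middle of the grey ridge on the lid by which it is moved: 12 mm along the sliding direction, 50 mm across it, 20 mm high (44 to 64 mm above the shelf); this point is half-way up, at x = -62 mm + lid position in the box's frame.
- tray: Fixed shallow pale wooden tray with blue lining: outside 170 (its x) x 120 (its y) x 22 high mm, walls and floor 5 mm. Origin: centre of its underside.
- dish: Blue ceramic coin dish, 90 mm across, 35 mm high; origin centre of underside. Bystander.
- easel: Clear acrylic easel with a gold medal in a round capsule, 70 x 80 mm foot, 96 mm high; origin centre of underside. Bystander.
- caliper: Brushed steel coin caliper lying flat, 170 mm long, about 12 mm high; origin centre of its underside. Bystander.
- round1_c (a point): Round coin capsule, a flat disc 42 mm in diameter, 9 mm thick, pale with a coin in the middle, about 30 g; this point is its centre (half-way up). May be absent (None).
- round2_c (a point): Round coin capsule, a flat disc 42 mm in diameter, 9 mm thick, pale with a coin in the middle, about 30 g; this point is its centre (half-way up). May be absent (None).
- round3_c (a point): Round coin capsule, a flat disc 42 mm in diameter, 9 mm thick, pale with a coin in the middle, about 30 g; this point is its centre (half-way up). May be absent (None).
- square1_c (a point): Square coin holder, white, 46 x 46 x 9 mm, with a coin on a black field, about 30 g; this point is its centre (half-way up), x and y along its sides. May be absent (None).
- square2_c (a point): Square coin holder, white, 46 x 46 x 9 mm, with a coin on a black field, about 30 g; this point is its centre (half-way up), x and y along its sides. May be absent (None).
- square3_c (a point): Square coin holder, white, 46 x 46 x 9 mm, with a coin on a black field, about 30 g; this point is its centre (half-way up), x and y along its sides. May be absent (None).

How it is judged:
At the end, for the whole second after the job is handed in: Round capsules inside the box, square holders inside the tray; lid within 6 mm of shut; the magnifier hangs on the hook: loop centre within 25 mm of the hook's seat, its flat within 20 degrees of upright, grip point lower than 125 mm above the shelf (x of round1_c in the frame of box between -0.075 and 0.075 m and y of round1_c in the frame of box between -0.055 and 0.055 m and z of round1_c in the frame of box between 0 and 0.036 m and x of round2_c in the frame of box between -0.075 and 0.075 m and y of round2_c in the frame of box between -0.055 and 0.055 m and z of round2_c in the frame of box between 0 and 0.036 m and x of round3_c in the frame of box between -0.075 and 0.075 m and y of round3_c in the frame of box between -0.055 and 0.055 m and z of round3_c in the frame of box between 0 and 0.036 m and x of square1_c in the frame of tray between -0.08 and 0.08 m and y of square1_c in the frame of tray between -0.055 and 0.055 m and z of square1_c in the frame of tray between 0 and 0.04 m and x of square2_c in the frame of tray between -0.08 and 0.08 m and y of square2_c in the frame of tray between -0.055 and 0.055 m and z of square2_c in the frame of tray between 0 and 0.04 m and x of square3_c in the frame of tray between -0.08 and 0.08 m and y of square3_c in the frame of tray between -0.055 and 0.055 m and z of square3_c in the frame of tray between 0 and 0.04 m and value of joint lid below 0.006 m and distance between mag_loop and hook_seat below 0.025 m and angle between mag_loop's own z axis and vertical above 1.2 rad and height (world z) of mag_grip below 0.125 m); the robot touches nothing.
It fails at once if the blue dish is moved by more than 30 mm (distance of dish from where it was at the start of the episode above 0.03 m).
It fails at once if the easel with the medal is moved by more than 30 mm (distance of easel from where it was at the start of the episode above 0.03 m).
It fails at once if the caliper is moved by more than 30 mm (distance of caliper from where it was at the start of the episode above 0.03 m).
Of round1, round2, round3 only 2 to 3 are there at a start; the rules pass over those that are not, and their reading is None.
Of square1, square2, square3 only 2 to 3 are there at a start; the rules pass over those that are not, and their reading is None.
At some moment in a run one of round1, round2, round3, square1, square2, square3 may be knocked a few centimetres aside while the robot is not near it.
It also fails if it takes over 210 s, if anything falls off the work surface, if the arm or the gripper's body presses on something with over 40 N, if the wrist force passes 120 N, or if a joint passes its speed limit or range.

## Working session

There is one attempt and no reset: what is moved stays moved. The work goes in short steps, Python scripts to look and compute and a shell command to move; the robot and the scene stay as the last step left them, time stands still between calls to the robot, and variables do not carry over. Pictures are saved under pics/ and viewed, at most 14 in all, crops included, and the job is handed in when it is done.

```bash
ls; mkdir -p pics; python3 - <<'E'
from rig import arm
import cv2,numpy as np
for n in("scene","top"):
    im=arm.camera(n); cv2.imwrite(f"pics/{n}0.png",im[...,::-1]); i=arm.camera_info(n); print(n,{k:(np.round(v,4).tolist()) for k,v in i.items() if not isinstance(v,str)})
print(arm.sense())
E
```

```text
pics
scene {'fx': 398.7515, 'fy': 398.7515, 'cx': 319.3548, 'cy': 200.3453, 'camera_from_world': [[0.4247, 0.9052, 0.0159, -0.2059], [-0.7581, 0.3459, 0.5528, 0.2657], [0.4949, -0.2469, 0.8332, -1.4652], [0.0, 0.0, 0.0, 1.0]]}
top {'fx': 469.0951, 'fy': 469.0951, 'cx': 317.0119, 'cy': 201.6221, 'camera_from_world': [[0.0246, -0.9996, 0.0139, -0.0033], [0.9977, 0.0255, 0.063, -0.4791], [-0.0634, 0.0123, 0.9979, -1.2041], [0.0, 0.0, 0.0, 1.0]]}
{'time_s': 0.1, 'q': array([-1.33361060e+00,  3.51206351e-01,  1.65233990e+00,  4.75670000e-06,
        1.13911506e+00, -8.46064678e-02]), 'dq': array([-0.0012219 ,  0.00016383, -0.0023357 ,  0.00013534, -0.00035253,
       -0.00080263]), 'joint_efforts': array([ 5.97536109e-04, -5.06830680e+01, -2.91875893e+01, -1.10812580e-04,
        2.63274618e-03, -3.50212940e-05]), 'position': array([ 0.17389121, -0.52143891,  0.19570681]), 'tcp_rot': array([-3.14052818e+00, -9.46105343e-05,  3.21790149e-01]), 'contact_force': array([ 0.0439743 , -0.04701099, -0.32437048]), 'torque': array([0.00445702, 0.08552326, 0.03964806]), 'grasp_force': 0.0, 'finger_gap': 0.08518437376363676}
```

View pics/top0.png

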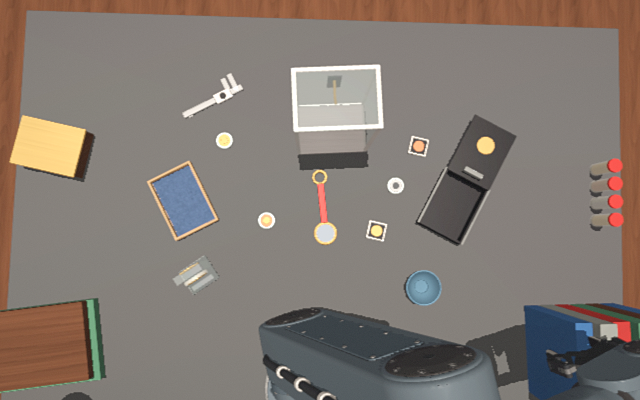

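View pics/scene0.png

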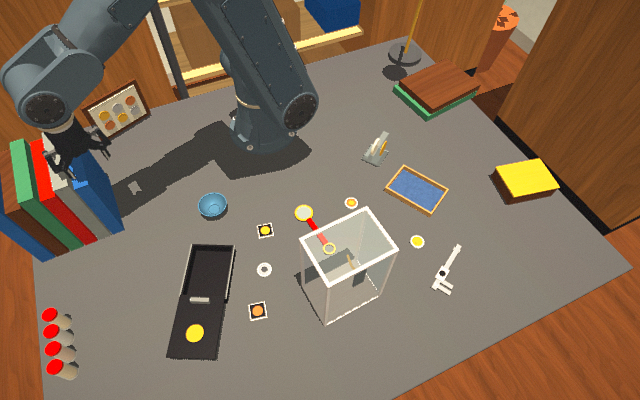

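The top view shows three rounds at about (224,141), (266,220) and (396,186), and two squares at (418,146) and (377,231). The magnifier runs from (325,233) to its loop at (319,177). The cabinet is near (336,98), the box near (455,205) with its lid back, and the tray near (183,200). I'll enlarge the view for accuracy.

```bash
cat > h.py <<'E'
from rig import arm
import cv2,numpy as np
def pix(n,u,v,z):
    i=arm.camera_info(n);T=np.array(i["camera_from_world"])
    d=T[:3,:3].T@np.array([(u-i["cx"])/i["fx"],-(v-i["cy"])/i["fy"],-1]);o=-T[:3,:3].T@T[:3,3]
    return o+d*(z-o[2])/d[2]
def proj(n,p):
    i=arm.camera_info(n);T=np.array(i["camera_from_world"]);c=T[:3,:3]@np.array(p)+T[:3,3]
    return i["cx"]+i["fx"]*c[0]/-c[2], i["cy"]-i["fy"]*c[1]/-c[2]
def tri(ut,us):
    A=[];b=[]
    for n,(u,v) in(("top",ut),("scene",us)):
        o=pix(n,u,v,0);d=pix(n,u,v,.5)-o;d/=np.linalg.norm(d);P=np.eye(3)-np.outer(d,d);A.append(P);b.append(P@o)
    return np.linalg.solve(sum(A),sum(b))
def crop(n,x0,y0,x1,y1,s,f):
    im=arm.camera(n)[y0:y1,x0:x1,::-1];cv2.imwrite(f"pics/{f}.png",cv2.resize(im,None,fx=s,fy=s,interpolation=cv2.INTER_CUBIC))
E
python3 - <<'E'
from h import *
crop("top",140,55,340,205,4,"a"); crop("top",330,105,530,255,4,"b")
E
```

```text
(no output)
```

View pics/b.png

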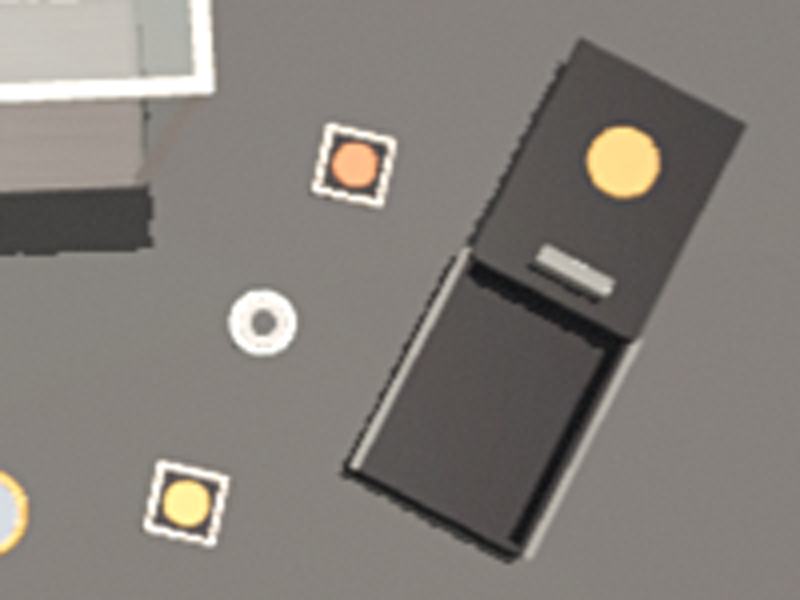

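```bash
python3 - <<'E'
from h import *
crop("top",210,55,410,205,4,"a2") if 0 else crop("top",140,55,400,250,3,"a")
crop("scene",280,190,430,320,5,"s")
E
```

```text
(no output)
```

View pics/a.png

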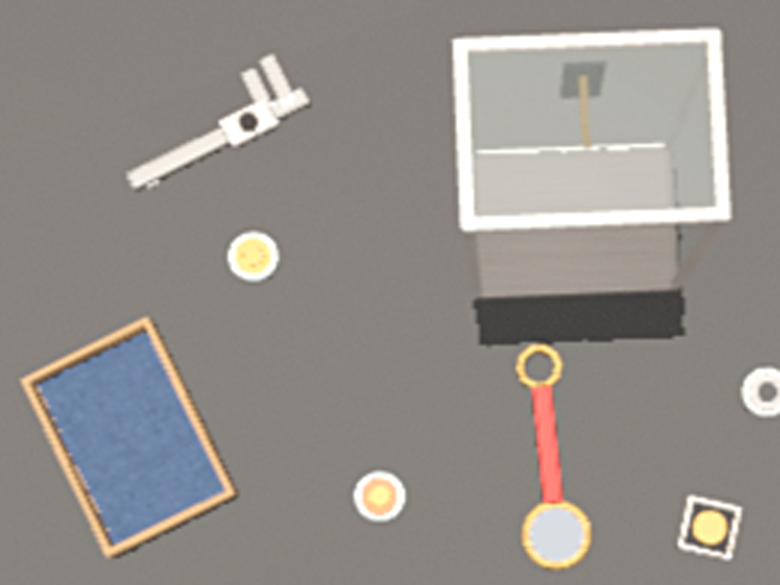

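View pics/s.png

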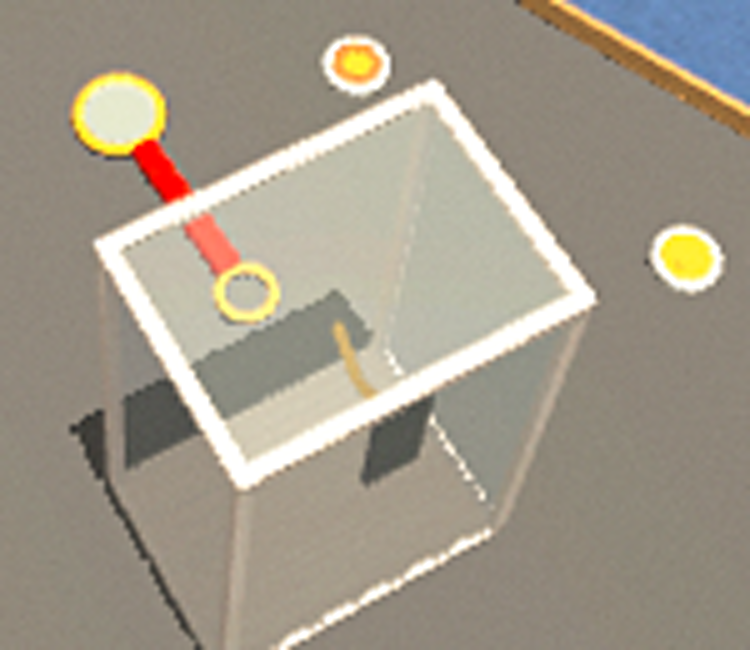

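```bash
python3 - <<'E'
from h import *
np.set_printoptions(precision=4,suppress=True)
A=lambda x,y:(x/3+140,y/3+55); B=lambda x,y:(x/4+330,y/4+105); S=lambda x,y:(x/5+280,y/5+190)
# cabinet
def fit(w,l): # world pts, local pts -> origin,yaw
    w=np.array(w)[:,:2];l=np.array(l);wc=w.mean(0);lc=l.mean(0)
    a=w-wc;b=l-lc;y=np.arctan2((b[:,0]*a[:,1]-b[:,1]*a[:,0]).sum(),(a*b).sum())
    R=np.array([[np.cos(y),-np.sin(y)],[np.sin(y),np.cos(y)]]);o=wc-R@lc
    return o,y,np.linalg.norm(w-(o+l@R.T),axis=1)
tp=[A(453,38),A(720,29),A(732,217),A(463,231)];sc=[S(597,297),S(240,490),S(95,242),S(430,80)]
loc=[(.065,.09),(.065,-.09),(-.065,-.09),(-.065,.09)]
print("cab top",*fit([pix("top",*p,.286) for p in tp],loc))
print("cab scene",*fit([pix("scene",*p,.286) for p in sc],loc))
print("tip",tri(A(587,147),S(338,325)))
print("tray",*fit([pix("top",*A(*p),.022) for p in((148,319),(235,493),(109,556),(22,381))],[(.085,.06),(.085,-.06),(-.085,-.06),(-.085,.06)]))
print("tray'",*fit([pix("top",*A(*p),.022) for p in((22,381),(148,319),(235,493),(109,556))],[(.085,.06),(.085,-.06),(-.085,-.06),(-.085,.06)]))
print("lid",*fit([pix("top",*B(*p),.046) for p in((582,38),(747,125),(632,340),(470,255))],[(.08,.06),(.08,-.06),(-.08,-.06),(-.08,.06)]))
print("boxfront",pix("top",*B(347,472),.038),pix("top",*B(520,560),.038))
print("ridge",pix("top",*B(575,268),.064))
for n,p in dict(r1=A(252,257),r2=A(379,496),r3=B(263,322)).items(): print(n,pix("top",*p,.009))
for n,p in dict(s1=[(326,124),(397,138),(383,207),(313,193)],s2=[(159,461),(229,476),(214,546),(144,531)]).items():
    print(n,*fit([pix("top",*B(*q),.009) for q in p],[(.023,.023),(.023,-.023),(-.023,-.023),(-.023,.023)]))
print("loop",pix("top",*A(539,366),.007),"lens",pix("top",*A(557,534),.014))
print("loop sc",pix("scene",*S(246,292),.007),"lens",pix("scene",*S(119,115),.014))
print("dish",pix("top",423,285,.035),"easel",pix("top",195,275,.02))
E
```

```text
cab top [ 0.6762 -0.0245] 0.07441776151299341 [0.003  0.0015 0.0022 0.0023]
cab scene [ 0.6767 -0.0234] 0.07672766245889343 [0.0016 0.0017 0.0012 0.0009]
tip [ 0.6782 -0.023   0.2331]
tray [0.4724 0.3543] -1.0752536405507516 [0.035  0.035  0.0352 0.0349]
tray' [0.4724 0.3543] 0.4967885022157025 [0.0004 0.001  0.0004 0.0011]
lid [ 0.6146 -0.4105] -0.4707709211008928 [0.0009 0.0001 0.0024 0.0016]
boxfront [ 0.4295 -0.2467  0.038 ] [ 0.3763 -0.3577  0.038 ]
ridge [ 0.5607 -0.3832  0.064 ]
r1 [0.6336 0.2568 0.009 ]
r2 [0.4273 0.1393 0.009 ]
r3 [ 0.5271 -0.1969  0.009 ]
s1 [ 0.6324 -0.2561] -0.1755352694066975 [0.0009 0.0012 0.0006 0.0009]
s2 [ 0.4071 -0.1486] -0.19044384545529064 [0.0003 0.0006 0.0003 0.0006]
loop [0.5445 0.0032 0.007 ] lens [ 0.3983 -0.0157  0.014 ]
loop sc [0.5464 0.0034 0.007 ] lens [ 0.4054 -0.0168  0.014 ]
dish [ 0.2728 -0.265   0.035 ] easel [0.2831 0.3157 0.02  ]
```

Checks: hook tip triangulates to z 0.233 against the given 0.235, loop to lens is 147 mm, and the fits agree within 1–3 mm. The tool always points down, so the plan is to carry the magnifier flat. Gripped near the fingertips, the gripper body passes above the roof while the loop drops over the hook, and then I let it swing down.

```bash
cat >> h.py <<'E'
def go(x,y,z,yaw=None):
    "tool-frame shift (mm) and the turn (deg) that follows it"
    from scipy.spatial.transform import Rotation as R
    s=arm.sense();r=R.from_euler("xyz",s["tcp_rot"])
    d=r.inv().apply(np.array([x,y,z])-s["position"])*1000
    t=0 if yaw is None else np.degrees((s["tcp_rot"][2]-yaw+np.pi/2)%np.pi-np.pi/2)
    print("shift",d.round(1),"turn",round(t,1),"| q",s["q"].round(2),"t",round(s["time_s"],1))
E
python3 -c "
from h import *
go(.446,-.0095,.15,.1285)"
```

```text
shift [ 420.1 -399.8   46.2] turn 11.1 | q [-1.33  0.35  1.65  0.    1.14 -0.08] t 0.3
```

```bash
python3 -m creep '[[[0,0,-30,0,100],[0,0,-30,0,100],[30,-28.5,0,0,100],[30,-28.5,0,0,100],[30,-28.5,0,0,100],[30,-28.5,0,0,100],[30,-28.5,0,0,100],[30,-28.5,0,0,100],[30,-28.5,0,0,100],[30,-28.5,0,0,100],[30,-28.5,0,0,100],[30,-28.5,0,0,100],[30,-28.5,0,0,100],[30,-28.5,0,0,100],[30,-28.5,0,0,100],[30,-28.5,0,0,100],[0,0,30,5.5,100],[0,0,30,5.5,60],[0,0,30,0,60],[0,0,0,0,60]]]' 60; python3 -c "
from h import *
go(.446,-.0095,.002,.1285);print(arm.sense()['tcp_rot'],arm.sense()['finger_gap'])
crop('top',240,120,400,240,5,'c')"
```

```text
time_s: 2.8
position: [0.4451, -0.0102, 0.1649]
tcp_rot: [-3.141, 0.004, 0.13]
contact_force: [0.3, 0.1, -0.2]
finger_gap: 0.0513
grasp_force: 0.0
shift [  1.6  -0.4 162.9] turn 0.1 | q [-0.13  0.2   1.94  0.    1.    1.31] t 2.8
[-3.14061307  0.0036494   0.12993397] 0.05130209043115378
```

View pics/c.png

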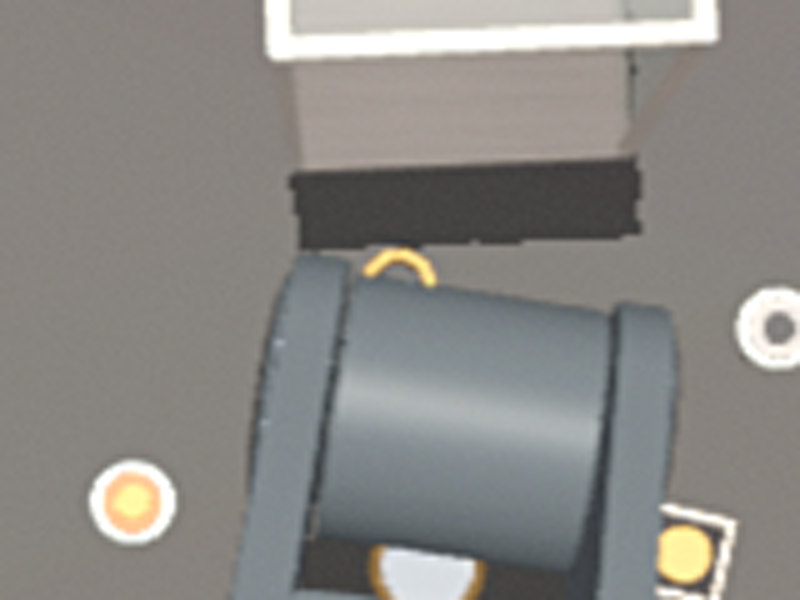

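```bash
python3 -m creep '[[[0.5,0,30,0,60],[0.5,0,30,0,60],[0.5,0,30,0,60],[0,0,30,0,60],[0,0,20,0,60],[0,0,15,0,60],[0,0,7,0,60],[0,0,0,0,60],[0,0,0,0,0],[0,0,0,0,0],[0,0,0,0,0],[0,0,0,0,0],[0,0,0,0,0],[0,0,0,0,0]]]' 60
```

```text
time_s: 4.6
position: [0.4477, -0.0102, 0.0042]
tcp_rot: [3.142, -0.0, 0.13]
contact_force: [0.4, 0.1, -0.0]
finger_gap: 0.0
grasp_force: 0.0
```

```bash
python3 -m creep '[[[0,0,0,0,60],[0,0,0,0,60],[0,0,0,0,60],[0,0,-20,0,60],[0,0,-30,0,60],[0,0,-30,0,60],[-30,0,-30,0,60],[-50,0,0,0,60],[-50,0,0,0,60]]]' 60;python3 -c "
from h import *
im=np.hstack([cv2.resize(arm.camera('top')[150:270,260:380,::-1],None,fx=3,fy=3),cv2.resize(arm.camera('scene')[190:310,280:400,::-1],None,fx=3,fy=3)]);cv2.imwrite('pics/d.png',im)"
```

```text
time_s: 5.72
position: [0.3175, -0.0271, 0.1143]
tcp_rot: [3.141, -0.001, 0.13]
contact_force: [0.2, -0.5, 0.2]
finger_gap: 0.0514
grasp_force: 0.0
```

View pics/d.png

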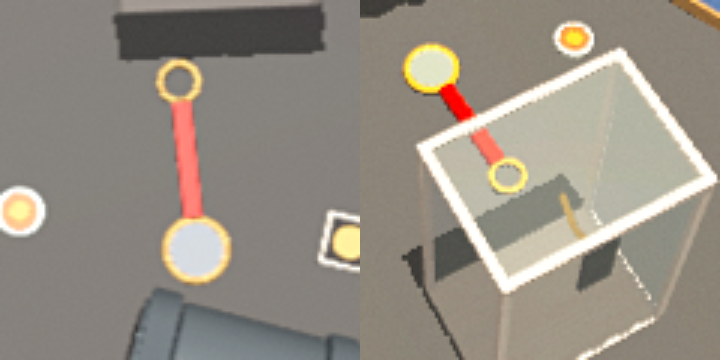

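The magnifier has not moved (loop at top pixel (320,177), lens at (325,233)). The fingers closed just above the handle, so I'll go back lower with a narrower opening and watch the force.

```bash
python3 -m creep '[[[43,0,0,0,40],[43,0,0,0,40],[43,0,0,0,40],[0,0,30,0,40],[0,0,30,0,40],[0,0,30,0,40],[0,0,15,0,40],[0,0,6,0,40],[0,0,2,0,40],[0,0,0,0,40]]]' 60;python3 -m creep '[[[0,0,1,0,40],[0,0,1,0,40],[0,0,0,0,40]]]';python3 -m creep '[[[0,0,1,0,40],[0,0,1,0,40],[0,0,0,0,40]]]'
```

```text
time_s: 7.08
position: [0.4472, -0.0104, 0.0018]
tcp_rot: [3.141, -0.001, 0.13]
contact_force: [-0.1, -0.1, -0.1]
finger_gap: 0.0342
grasp_force: 0.0
time_s: 7.45
position: [0.4467, -0.0103, -0.0007]
tcp_rot: [3.142, -0.0, 0.13]
contact_force: [-0.6, 0.0, 0.5]
finger_gap: 0.0335
grasp_force: 0.0
time_s: 7.82
position: [0.4466, -0.0103, -0.0029]
tcp_rot: [-3.142, 0.0, 0.13]
contact_force: [1.5, -0.4, 0.1]
finger_gap: 0.0342
grasp_force: 0.0
```

```bash
python3 -m creep '[[[0,0,0,0,26],[0,0,0,0,26],[0,0,0,0,26]]]';python3 -m creep '[[[0,0,1,0,26],[0,0,0,0,26]]]';python3 -m creep '[[[0,0,0,0,0],[0,0,0,0,0],[0,0,0,0,0],[0,0,0,0,0]]]' 60
```

```text
time_s: 8.2
position: [0.4467, -0.0103, -0.0028]
tcp_rot: [3.142, -0.0, 0.13]
contact_force: [0.6, 0.4, 0.2]
finger_gap: 0.0224
grasp_force: 0.0
time_s: 8.45
position: [0.4466, -0.0103, -0.0039]
tcp_rot: [-3.142, 0.0, 0.13]
contact_force: [0.4, 0.1, 0.3]
finger_gap: 0.0225
grasp_force: 0.0
time_s: 8.95
position: [0.4468, -0.0103, -0.0038]
tcp_rot: [3.142, -0.0, 0.13]
contact_force: [-0.7, -0.5, 0.6]
finger_gap: -0.0005
grasp_force: 0.0
```

```bash
python3 -c "
from h import *
print(proj('scene',(.4468,-.0103,0)),arm.sense()['q'])
crop('scene',230,150,360,250,6,'e')"
```

```text
(np.float64(311.1784782357169), np.float64(224.92768344117758)) [-1.27391075e-01  5.09172816e-01  2.04983166e+00  3.26164151e-05
  5.82517620e-01  1.31358793e+00]
```

View pics/e.png

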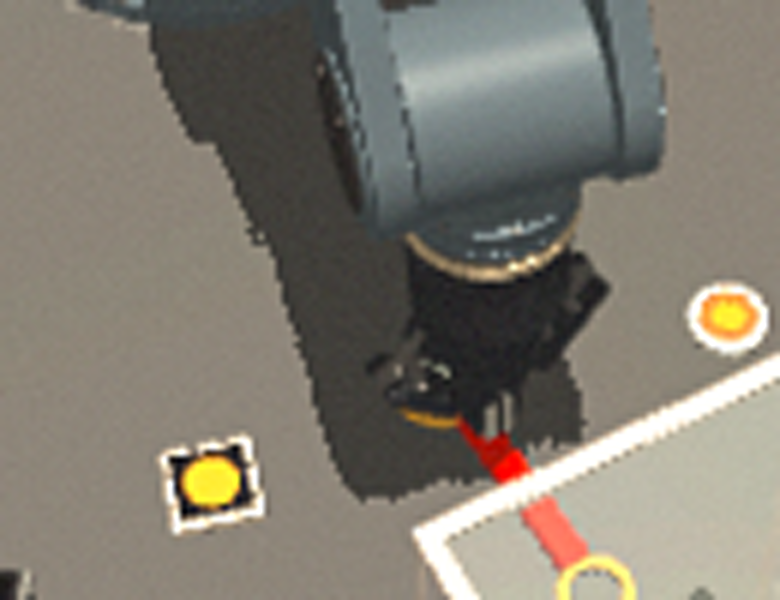

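The closed fingertips appear at scene pixel (312,222), about on top of the handle, so the reported z reads low. I'll open and probe downward.

```bash
python3 -m creep '[[[0,0,0,0,40],[0,0,0,0,40],[0,0,0,0,40],[0,0,2,0,40],[0,0,0,0,40]]]';for i in 1 2 3; do python3 -m creep '[[[0,0,2,0,40],[0,0,0,0,40]]]' | egrep 'pos|cont'; done
```

```text
time_s: 9.62
position: [0.4466, -0.0103, -0.006]
tcp_rot: [-3.141, 0.0, 0.13]
contact_force: [-0.9, -0.6, -0.6]
finger_gap: 0.0344
grasp_force: 0.0
position: [0.4466, -0.0103, -0.008]
contact_force: [0.5, -0.0, 0.7]
position: [0.4466, -0.0103, -0.0099]
contact_force: [-1.0, 0.0, 0.1]
position: [0.4466, -0.0103, -0.012]
contact_force: [0.2, 0.3, -0.4]
```

```bash
python3 -m creep '[[[0,0,0,0,0],[0,0,0,0,0],[0,0,0,0,0],[0,0,0,0,0],[0,0,0,0,0]]]' 60
```

```text
time_s: 11.0
position: [0.4467, -0.0103, -0.0118]
tcp_rot: [-3.142, -0.0, 0.13]
contact_force: [0.5, 0.2, -0.6]
finger_gap: 0.0001
grasp_force: 0.0
```

```bash
python3 -c "
from h import *
for z in (0,.01,.02,.03): print(z,proj('scene',(.4468,-.0103,z)))
crop('scene',280,195,340,240,12,'f')"
```

```text
0 (np.float64(311.1784782357169), np.float64(224.92768344117758))
0.01 (np.float64(311.17476497966516), np.float64(223.3063173165928))
0.02 (np.float64(311.1710012110788), np.float64(221.6628952628441))
0.03 (np.float64(311.1671858921937), np.float64(219.99696414776636))
```

View pics/f.png

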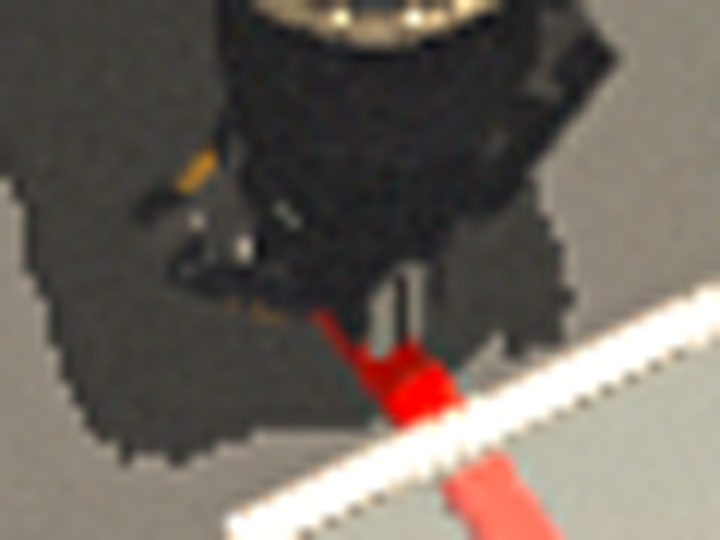

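```bash
python3 -m creep '[[[0,0,0,0,40],[0,0,0,0,40],[0,0,0,0,40]]]'>/dev/null;for i in 1 2 3 4 5 6; do python3 -m creep '[[[0,0,1.5,0,40],[0,0,0,0,40]]]' | egrep 'pos|cont'; done;python3 -m creep '[[[0,0,0,0,0],[0,0,0,0,0],[0,0,0,0,0],[0,0,0,0,0]]]' 60
```

```text
position: [0.4466, -0.0103, -0.0134]
contact_force: [0.4, 0.1, -0.4]
position: [0.4466, -0.0103, -0.0149]
contact_force: [-0.4, -0.6, -0.5]
position: [0.4466, -0.0103, -0.0164]
contact_force: [-0.5, 0.1, -0.1]
position: [0.4466, -0.0103, -0.0179]
contact_force: [-0.2, 0.8, 0.2]
position: [0.4467, -0.0103, -0.0194]
contact_force: [-0.2, 0.5, -0.1]
position: [0.4467, -0.0103, -0.0209]
contact_force: [0.2, 0.5, -0.0]
time_s: 13.42
position: [0.4467, -0.0103, -0.0208]
tcp_rot: [3.142, 0.0, 0.13]
contact_force: [-0.0, 0.3, 0.2]
finger_gap: -0.0002
grasp_force: 0.0
```

```bash
for i in 1 2 3; do python3 -m creep '[[[0,0,0,0,40],[0,0,0,0,40],[0,0,2,0,40],[0,0,2,0,40],[0,0,0,0,40]]]' | egrep 'pos|cont';python3 -m creep '[[[0,0,0,0,0],[0,0,0,0,0],[0,0,0,0,0],[0,0,0,0,0]]]' 60|egrep 'gap|grasp|pos|cont'; done
```

```text
position: [0.4466, -0.0103, -0.025]
contact_force: [0.3, -0.8, -0.5]
position: [0.4467, -0.0103, -0.0246]
contact_force: [-1.5, 0.4, 5.2]
finger_gap: 0.0132
grasp_force: 58.7
position: [0.4466, -0.0103, -0.029]
contact_force: [0.5, 0.0, 0.3]
position: [0.4468, -0.0103, -0.0286]
contact_force: [-2.7, -1.2, 5.4]
finger_gap: 0.0137
grasp_force: 59.0
position: [0.4465, -0.0103, -0.033]
contact_force: [-0.4, 0.3, 0.1]
position: [0.4468, -0.0103, -0.0326]
contact_force: [-0.8, -0.8, 5.1]
finger_gap: 0.0142
grasp_force: 59.3
```

```bash
python3 -m creep '[[[0,0,0,0,40],[0,0,0,0,40],[0,0,1.5,0,40],[0,0,1.5,0,40],[0,0,0,0,40]]]' | egrep 'pos|cont';python3 -m creep '[[[0,0,0,0,0],[0,0,0,0,0],[0,0,0,0,0],[0,0,0,0,0]]]' 80|egrep 'gap|grasp|pos|cont'; python3 -m creep '[[[0,0,-5,0,0],[0,0,-15,0,0],[0,0,-30,0,0],[0,0,-30,0,0],[-30,0,-30,0,0],[-30,0,-30,0,0],[0,0,-30,0,0],[0,0,-30,0,0],[0,0,-30,0,0],[0,0,-12,0,0],[0,0,0,1.5,0],[0,0,0,1.5,0],[0,0,0,0,0]]]'; python3 -c "
from h import *
go(.5816,-.031,.2,.0755)
a=cv2.resize(arm.camera('top')[130:250,260:400,::-1],None,fx=5,fy=5);cv2.imwrite('pics/g1.png',a)
a=cv2.resize(arm.camera('scene')[150:270,260:400,::-1],None,fx=5,fy=5);cv2.imwrite('pics/g2.png',a)"
```

```text
position: [0.4467, -0.0103, -0.0359]
contact_force: [0.3, -0.2, 2.2]
position: [0.448, -0.0105, -0.0346]
contact_force: [-2.6, 1.0, 22.1]
finger_gap: 0.0136
grasp_force: 85.9
time_s: 19.55
position: [0.3868, -0.018, 0.2053]
tcp_rot: [-3.141, 0.002, 0.077]
contact_force: [0.1, 0.4, -0.4]
finger_gap: 0.014
grasp_force: 78.4
shift [193.3  27.9   5. ] turn 0.1 | q [-0.17  0.03  2.02  0.    1.09  1.33] t 19.6
```

```bash
python3 -c "
import cv2,numpy as np
a=cv2.imread('pics/g1.png');b=cv2.imread('pics/g2.png');cv2.imwrite('pics/g.png',cv2.resize(np.vstack([a,b]),(500,857))[:,:] if 0 else np.hstack([cv2.resize(a,(400,343)),cv2.resize(b,(400,343))]))"
```

```text
(no output)
```

View pics/g.png

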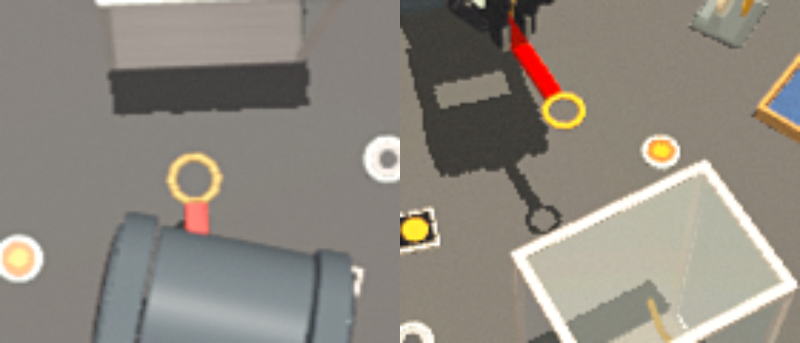

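Held: the ring is at top pixel (328,193) and scene pixel (317,188). Triangulating.

```bash
cat >> h.py <<'E'
def ring(n,u,v,r=25):
    im=arm.camera(n);u0,v0=int(u)-r,int(v)-r
    h=cv2.cvtColor(np.ascontiguousarray(im[v0:v0+2*r,u0:u0+2*r]),cv2.COLOR_RGB2HSV)
    m=cv2.inRange(h,(15,90,110),(35,255,255));k,l,s,c=cv2.connectedComponentsWithStats(m)
    j=1+np.argmax(s[1:,4]);y,x=np.nonzero(l==j);e=cv2.minEnclosingCircle(np.float32(np.c_[x,y]))
    el=cv2.fitEllipse(cv2.convexHull(np.int32(np.c_[x,y])))
    return (el[0][0]+u0,el[0][1]+v0),el[1],s[j].tolist()
E
python3 -c "
from h import *
a=ring('top',328,193);b=ring('scene',317,188);print(a,b,tri(a[0],b[0]),tri((327.9,193),(317.4,188.5)))
w=np.array([.6765,-.024]);c,s=np.cos(.0755),np.sin(.0755)
for p in (-.035,-.005,.005): print(w+[c*p,s*p])
print(arm.sense()['position'])"
```

```text
((327.5006675720215, 191.97772789001465), (18.2789306640625, 19.145339965820312), [15, 15, 20, 18, 151]) ((316.83973693847656, 188.29460525512695), (13.219683647155762, 15.33248233795166), [17, 19, 16, 14, 105]) [ 0.48496989 -0.01069555  0.24663944] [ 0.48373703 -0.01025506  0.24391956]
[ 0.64159971 -0.02663999]
[ 0.67151424 -0.02437714]
[ 0.68148576 -0.02362286]
[ 0.38709654 -0.01807413  0.20587692]
```

```bash
python3 -m creep '[[[0,14,-3,0,0],[0,14,-3,0,0],[20,0,0,0,0],[20,0,0,0,0],[20,0,0,0,0],[20,0,0,0,0],[20,0,0,0,0],[0,0,0,0,0],[0,0,0,0,0]]]'; python3 -c "
from h import *
p=tuple(proj('top',(.5817,-.0316,.252)));q=proj('scene',(.5817,-.0316,.252));print(p,q)
a=ring('top',*p,16);b=ring('scene',*q,16);print(a,b,tri(a[0],b[0]))"
```

```text
time_s: 20.88
position: [0.4885, -0.0388, 0.2121]
tcp_rot: [-3.141, 0.001, 0.077]
contact_force: [0.2, 0.7, -0.2]
finger_gap: 0.0141
grasp_force: 78.4
(np.float64(338.86981492061193), np.float64(146.50502336844033)) (np.float64(326.2386648144228), np.float64(219.82068951051406))
((338.66456031799316, 143.0531644821167), (15.893463134765625, 18.31922149658203), [8, 5, 19, 12, 80]) ((326.19737434387207, 220.13384819030762), (11.800012588500977, 16.01993179321289), [9, 11, 16, 13, 73]) [ 0.58688125 -0.03232687  0.25897281]
```

```bash
python3 -m creep '[[[16,0,0,0,0],[16,0,0,0,0],[16,0,0,0,0],[16,0,0,0,0],[16,0,0,0,0],[15,0,0,0,0],[0,0,0,0,0],[0,0,0,0,0]]]'; python3 -c "
from h import *
a=cv2.resize(arm.camera('top')[60:160,280:380,::-1],(400,400),interpolation=cv2.INTER_CUBIC)
b=cv2.resize(arm.camera('scene')[200:300,290:390,::-1],(400,400),interpolation=cv2.INTER_CUBIC);cv2.imwrite('pics/i.png',np.hstack([a,b]))
for z in (.252,): print(proj('top',(.6815,-.0236,z)),proj('scene',(.6815,-.0236,z)))
print(proj('top',(.6795,-.0238,.235)),proj('scene',(.6795,-.0238,.235)))"
```

```text
time_s: 21.98
position: [0.5831, -0.031, 0.2122]
tcp_rot: [-3.142, 0.0, 0.077]
contact_force: [-0.1, -1.9, -0.7]
finger_gap: 0.014
grasp_force: 78.4
(np.float64(336.1255913736007), np.float64(99.8641575134312)) (np.float64(348.2892691319818), np.float64(252.69611379343536))
(np.float64(335.7678841846784), np.float64(102.97859220102114)) (np.float64(347.2584026184516), np.float64(255.26239717589985))
```

View pics/i.png

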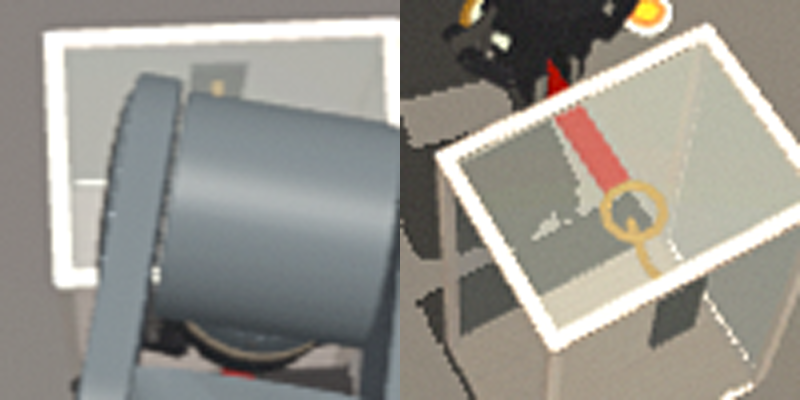

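Ring centre at scene pixel (348.5,253) and hook tip at (347.5,256), both as predicted, so the ring is above the tip. Lowering.

```bash
python3 -m creep '[[[0,0,4,0,0],[0,0,4,0,0],[0,0,4,0,0],[0,0,0,0,0]]]'|egrep 'pos|cont|rot'; python3 -m creep '[[[0,0,4,0,0],[0,0,3,0,0],[0,0,0,0,0]]]'|egrep 'pos|cont|rot'; python3 -m creep '[[[0,0,3,0,0],[0,0,0,0,0]]]'|egrep 'pos|cont|rot'; python3 -c "
from h import *
q=proj('scene',(.6815,-.0236,.23));print(q);a=ring('scene',*q,16);print(a)
b=cv2.resize(arm.camera('scene')[160:310,260:410,::-1],(600,600),interpolation=cv2.INTER_CUBIC);cv2.imwrite('pics/j.png',b)"
```

```text
position: [0.5836, -0.0309, 0.1997]
tcp_rot: [-3.141, 0.001, 0.077]
contact_force: [-0.2, -1.0, -0.1]
position: [0.5837, -0.0309, 0.1929]
tcp_rot: [-3.141, 0.0, 0.077]
contact_force: [-0.7, -0.4, -0.9]
position: [0.5837, -0.0309, 0.19]
tcp_rot: [-3.142, 0.0, 0.077]
contact_force: [0.1, 0.3, -0.9]
(np.float64(347.5690957916171), np.float64(256.8765990974902))
((348.39112854003906, 259.0723648071289), (15.167975425720215, 20.983686447143555), [9, 10, 16, 20, 119])
```

```bash
python3 -m creep '[[[0,0,0,0,45],[0,0,0,0,45],[0,0,0,0,45],[0,0,0,0,45],[0,0,0,0,45],[0,0,0,0,45],[0,0,0,0,45],[0,0,0,0,45]]]'|egrep 'time|cont|gap'; python3 -m creep '[[[-20,0,-3,0,45],[-30,0,0,0,45],[-30,0,0,0,45],[-30,0,0,0,45],[-30,0,0,0,45],[-30,0,0,0,45],[-30,0,0,0,100]]]'|egrep 'time|cont|pos';python3 -c "
from h import *
a=cv2.resize(arm.camera('top')[50:150,280:380,::-1],(400,400),interpolation=cv2.INTER_CUBIC)
b=cv2.resize(arm.camera('scene')[200:320,290:410,::-1],(400,400),interpolation=cv2.INTER_CUBIC);cv2.imwrite('pics/k.png',np.hstack([a,b]))
go(.6336,.2568,.0,0)"
```

```text
time_s: 24.3
contact_force: [-0.3, 0.5, -1.4]
finger_gap: 0.0381
time_s: 25.18
position: [0.3835, -0.0464, 0.1932]
contact_force: [0.5, 0.6, -0.3]
shift [ 273.8 -282.9  193.1] turn 4.4 | q [-0.24  0.05  2.04 -0.    1.05  1.25] t 25.3
```

View pics/k.png

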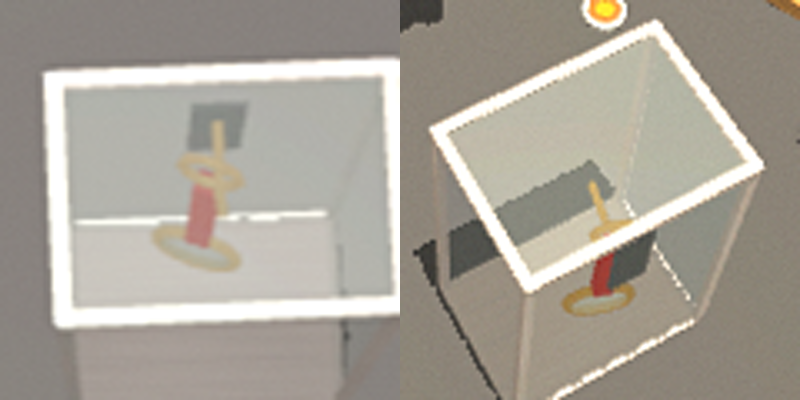

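The magnifier hangs on the hook with its lens down (top crop: loop at (210,172), lens at (197,247)). Next the coins, starting with a detection by code.

```bash
cat >> h.py <<'E'
def coins():
    im=np.ascontiguousarray(arm.camera("top"));h=cv2.cvtColor(im,cv2.COLOR_RGB2HSV)
    m=cv2.inRange(h,(0,0,185),(180,60,255));k,l,s,c=cv2.connectedComponentsWithStats(m)
    for j in range(1,k):
        if 12<s[j,2]<30 and 12<s[j,3]<30:
            y,x=np.nonzero(l==j);hu=cv2.convexHull(np.int32(np.c_[x,y]));r=cv2.minAreaRect(hu)
            x0,y0=s[j,:2]+s[j,2:4]/2-.5
            cv,rv=cv2.contourArea(hu),r[1][0]*r[1][1]
            b=cv2.boxPoints(r);w=[pix("top",*q,.009)[:2] for q in b];d=w[1]-w[0]
            print("px",np.round(r[0],1),"xy",pix("top",*r[0],.009)[:2].round(4),"size",s[j,2:4],"fill",round(cv/max(rv,1),2),"yaw mod90",round((np.degrees(np.arctan2(d[1],d[0]))+45)%90-45,1))
E
python3 -c "
from h import *
coins()
go(.4273,.1393,.1,.497);go(.4071,-.1486,.1,-.19)"
```

```text
px [223.8 140.3] xy [0.6347 0.2575] size [17 17] fill 0.8 yaw mod90 -42.7
px [418.1 145.9] xy [ 0.6336 -0.2546] size [21 21] fill 0.97 yaw mod90 -11.7
px [395.  185.5] xy [ 0.5271 -0.1949] size [17 16] fill 0.83 yaw mod90 1.5
px [266.3 219.8] xy [0.4288 0.1395] size [17 17] fill 0.81 yaw mod90 -43.3
px [190.  271.9] xy [0.2896 0.3315] size [22 17] fill 0.88 yaw mod90 32.5
px [194.9 277.1] xy [0.2767 0.3185] size [23 16] fill 0.92 yaw mod90 35.2
px [202.2 282. ] xy [0.2644 0.2992] size [20 15] fill 0.96 yaw mod90 35.2
shift [  57.3 -181.9   93.5] turn -24.1 | q [-0.24  0.05  2.04  0.    1.05  1.25] t 25.3
shift [ 15.1 103.6  93.6] turn 15.3 | q [-0.24  0.05  2.04  0.    1.05  1.25] t 25.3
```

```bash
python3 -m creep '[[[14.5,-36,0,0,68],[14.5,-36,10,0,68],[14.5,-36,20,0,68],[14.5,-37,30,0,68],[0,-37,30,0,68],[0,0,40,0,68],[0,0,40,0,68],[0,0,30,0,68],[0,0,12,0,68],[0,0,0,0,68]]]' 40;python3 -c "
from h import *
go(.4282,.1394,-.033)"
```

```text
time_s: 26.58
position: [0.4285, 0.1397, -0.019]
tcp_rot: [3.142, 0.001, 0.077]
contact_force: [0.6, 0.3, 0.7]
finger_gap: 0.058
grasp_force: 0.0
shift [-0.3  0.3 14. ] turn 0 | q [0.21 0.55 2.04 0.   0.55 1.71] t 26.6
```

```bash
python3 -m creep '[[[0,0,7,0,68],[0,0,7,0,68],[0,0,0,0,68],[0,0,0,0,30],[0,0,0,0,30],[0,0,0,0,30],[0,0,0,0,30]]]' 40|egrep 'pos|cont|gap|grasp'; python3 -m creep '[[[0,0,-10,0,30],[0,0,-30,0,30],[0,0,-40,0,30],[0,0,-40,0,30],[0,0,0,0,30]]]'; python3 -c "
from h import *
c,s=np.cos(-.471),np.sin(-.471)
for x in(-.047,0,.047): go(.4742+c*x,-.3385+s*x,.1,-.471)"
```

```text
position: [0.4283, 0.1396, -0.0322]
contact_force: [-1.8, -0.4, 6.8]
finger_gap: 0.0394
grasp_force: 39.3
time_s: 28.08
position: [0.4298, 0.14, 0.0902]
tcp_rot: [-3.141, -0.006, 0.078]
contact_force: [0.0, 0.2, -1.3]
finger_gap: 0.039
grasp_force: 40.3
shift [-32.9 455.9 -10.4] turn 31.4 | q [0.21 0.33 2.   0.   0.81 1.7 ] t 28.1
shift [  7.2 480.4 -10.2] turn 31.4 | q [0.21 0.33 2.   0.   0.81 1.7 ] t 28.1
shift [ 47.3 505.  -10. ] turn 31.4 | q [0.21 0.33 2.   0.   0.81 1.7 ] t 28.1
```

```bash
python3 -m creep '[[[3.4,36,0,0,30],[3.4,36,0,0,30],[3.4,36,0,0,30],[3.4,36,0,0,30],[3.4,36,0,0,30],[3.4,36,0,0,30],[3.4,36,0,0,30],[3.4,36,0,0,30],[3.4,36,0,0,30],[3.4,36,0,0,30],[3.4,36,0,0,30],[3.4,36,0,0,30],[3.4,36,0,0,30],[3.4,37,0,8,30],[0,0,0,8,30],[0,0,0,8,30],[0,0,0,7.4,30],[0,0,0,0,30]]]'; python3 -c "
from h import *
c,s=np.cos(-.471),np.sin(-.471)
for x in(.047,): go(.4742+c*x,-.3385+s*x,-.018,-.471)"
```

```text
time_s: 30.32
position: [0.5143, -0.36, 0.0864]
tcp_rot: [-3.141, 0.001, -0.47]
contact_force: [0.5, -0.4, -0.1]
finger_gap: 0.0393
grasp_force: 40.4
shift [  1.7  -0.9 104.4] turn 0.1 | q [-0.68  0.61  1.53 -0.    1.    1.36] t 30.3
```

```bash
python3 -m creep '[[[1,-1,35,0,30],[0,0,35,0,30],[0,0,22,0,30],[0,0,12,0,30],[0,0,0,0,30],[0,0,0,0,58],[0,0,0,0,58],[0,0,0,0,58]]]'; python3 -m creep '[[[0,0,-30,0,58],[0,0,-40,0,58],[0,0,-40,0,58],[0,0,0,0,68]]]'; python3 -c "
from h import *
coins()
go(.5271,-.1955,.05,-.471)"
```

```text
time_s: 31.32
position: [0.5163, -0.36, -0.0162]
tcp_rot: [3.141, -0.001, -0.47]
contact_force: [-0.6, -0.2, 0.6]
finger_gap: 0.0492
grasp_force: 0.0
time_s: 31.82
position: [0.5175, -0.361, 0.0967]
tcp_rot: [3.14, -0.006, -0.47]
contact_force: [-0.7, 0.6, -1.1]
finger_gap: 0.058
grasp_force: 0.0
px [223.8 140.3] xy [0.6347 0.2575] size [17 17] fill 0.8 yaw mod90 -42.7
px [418.1 145.9] xy [ 0.6337 -0.2547] size [21 21] fill 0.96 yaw mod90 -11.7
px [395.3 185.3] xy [ 0.5277 -0.1956] size [17 17] fill 0.81 yaw mod90 -43.7
px [376.  230.4] xy [ 0.4083 -0.147 ] size [20 22] fill 0.92 yaw mod90 -13.0
px [189.5 271.5] xy [0.2906 0.3328] size [22 17] fill 0.87 yaw mod90 36.1
px [194.8 277. ] xy [0.277  0.3187] size [23 16] fill 0.89 yaw mod90 35.2
px [202.5 282.2] xy [0.2641 0.2985] size [21 15] fill 0.93 yaw mod90 35.2
px [280.4 372.9] xy [0.0396 0.0912] size [13 15] fill 0.79 yaw mod90 31.8
px [338.7 390.7] xy [-0.0018 -0.0586] size [19 16] fill 0.74 yaw mod90 -40.6
shift [ -65.4 -151.6   44.3] turn 0.0 | q [-0.68  0.6   1.52  0.    1.01  1.36] t 31.9
```

```bash
python3 -m creep '[[[-16.4,-38,0,0,68],[-16.4,-38,0,0,68],[-16.4,-38,0,0,68],[-16.4,-38,20,0,68],[0,0,40,0,68],[0,0,35,0,68],[0,0,20,0,68],[0,0,0,0,68]]]'|egrep 'cont|gap';python3 -c "
from h import *
go(.5277,-.1956,-.033)"
```

```text
contact_force: [-0.5, -0.1, -0.5]
finger_gap: 0.0582
shift [2.6 0.2 9.8] turn 0 | q [-0.44  0.68  1.76 -0.    0.71  1.6 ] t 32.9
```

```bash
python3 -m creep '[[[2.5,0,5,0,68],[0,0,4,0,68],[0,0,0,0,68],[0,0,0,0,30],[0,0,0,0,30],[0,0,0,0,30],[0,0,0,0,30]]]' 40|egrep 'pos|cont|gap|grasp'; python3 -m creep '[[[0,0,-10,0,30],[0,0,-30,0,30],[0,0,-40,0,30],[0,0,-40,0,30],[0,0,0,0,30]]]'; python3 -c "
from h import *
go(.4742,-.3385,-.018,-.471)"
```

```text
position: [0.5289, -0.1958, -0.03]
contact_force: [-2.5, 0.9, 6.7]
finger_gap: 0.0388
grasp_force: 39.3
time_s: 34.38
position: [0.5304, -0.1965, 0.0926]
tcp_rot: [-3.141, -0.006, -0.47]
contact_force: [0.5, -0.1, -0.6]
finger_gap: 0.0383
grasp_force: 40.2
shift [ 13.7 152.1 110.7] turn 0.0 | q [-0.44  0.5   1.71 -0.    0.93  1.6 ] t 34.4
```

```bash
python3 -m creep '[[[2.5,38,0,0,30],[2.5,38,0,0,30],[2.5,38,0,0,30],[2.5,38,0,0,30],[0,0,0,0,30],[0,0,35,0,30],[0,0,35,0,30],[0,0,25,0,30],[0,0,14,0,30],[0,0,0,0,30],[0,0,0,0,58],[0,0,0,0,58],[0,0,0,0,58]]]'; python3 -m creep '[[[0,0,-30,0,58],[0,0,-40,0,58],[0,0,-40,0,58],[0,0,0,0,68]]]'|egrep pos; python3 -c "
from h import *
coins()
go(.6336,-.2548,.05,-.18)"
```

```text
time_s: 36.0
position: [0.469, -0.336, -0.0192]
tcp_rot: [3.141, -0.001, -0.471]
contact_force: [-0.5, 0.3, -0.2]
finger_gap: 0.0495
grasp_force: 0.0
position: [0.4701, -0.3369, 0.0935]
px [223.8 140.3] xy [0.6347 0.2575] size [17 17] fill 0.8 yaw mod90 -42.7
px [418.1 145.9] xy [ 0.6337 -0.2547] size [21 21] fill 0.97 yaw mod90 -11.7
px [376.1 230.5] xy [ 0.4081 -0.1471] size [21 22] fill 0.96 yaw mod90 -11.5
px [189.8 272. ] xy [0.2893 0.332 ] size [22 17] fill 0.88 yaw mod90 32.5
px [194.8 277. ] xy [0.277  0.3187] size [23 16] fill 0.89 yaw mod90 35.2
px [202.6 282.1] xy [0.2643 0.2982] size [20 15] fill 0.89 yaw mod90 35.2
px [269.9 388.9] xy [-0.0009  0.1167] size [13 15] fill 0.82 yaw mod90 23.5
shift [ 109.5 -147.1   41.7] turn -16.7 | q [-0.7   0.52  1.67 -0.    0.94  1.34] t 36.5
```

```bash
python3 -m creep '[[[27,-37,0,0,76],[27,-37,0,0,76],[27,-37,0,0,76],[28,-36,0,0,76],[0,0,20,-8,76],[0,0,30,-8,76],[0,0,40,0,76],[0,0,20,0,76],[0,0,0,0,76]]]'|egrep 'cont|gap|pos';python3 -c "
from h import *
go(.6335,-.2548,-.033,-.19)"
```

```text
position: [0.6315, -0.2537, -0.0215]
contact_force: [0.1, -0.7, 0.9]
finger_gap: 0.065
shift [ 2.2  0.7 11.5] turn -0.1 | q [-0.45  0.84  1.4   0.    0.9   1.31] t 37.7
```

```bash
python3 -m creep '[[[2,0.7,6,0,76],[0,0,4,0,76],[0,0,0,0,76],[0,0,0,0,30],[0,0,0,0,30],[0,0,0,0,30],[0,0,0,0,30]]]' 40|egrep 'pos|cont|gap|grasp'; python3 -m creep '[[[0,0,-10,0,30],[0,0,-30,0,30],[0,0,-40,0,30],[0,0,-40,0,30],[0,0,0,0,30]]]'; python3 -c "
from h import *
go(.43,-.15,.09,.0);c,s=np.cos(.497),np.sin(.497)
for x in(-.05,0.0,.035): print(.4724+c*x,.3543+s*x);go(.4724+c*x,.3543+s*x,-.02,.497)"
```

```text
position: [0.6346, -0.2553, -0.0288]
contact_force: [-2.6, 1.6, 5.6]
finger_gap: 0.0426
grasp_force: 39.7
time_s: 39.17
position: [0.6362, -0.2561, 0.0945]
tcp_rot: [3.14, -0.006, -0.191]
contact_force: [-0.1, 1.0, -0.7]
finger_gap: 0.0423
grasp_force: 40.6
shift [-222.6  -65.     3. ] turn -11.0 | q [-0.45  0.7   1.35  0.    1.08  1.31] t 39.2
0.42844915563848973 0.3304604681272827
shift [-316.2 -536.5  111.6] turn -39.4 | q [-0.45  0.7   1.35  0.    1.08  1.31] t 39.2
0.4724 0.3543
shift [-277.6 -568.3  111.8] turn -39.4 | q [-0.45  0.7   1.35  0.    1.08  1.31] t 39.2
0.5031655910530571 0.37098767231090213
shift [-250.5 -590.5  111.9] turn -39.4 | q [-0.45  0.7   1.35  0.    1.08  1.31] t 39.2
```

```bash
python3 -m creep '[[[-37,-11,0,0,30],[-37,-11,0,0,30],[-37,-11,0,0,30],[-37,-11,0,0,30],[-37,-11,0,0,30],[-37,-11,0,0,30],[-1.8,-37.8,0,0,30],[-1.8,-37.8,0,0,30],[-1.8,-37.8,0,0,30],[-1.8,-37.8,0,0,30],[-1.8,-37.8,0,0,30],[-1.8,-37.8,0,0,30],[-1.8,-37.8,0,0,30],[-1.8,-37.8,0,0,30],[-1.8,-37.8,0,0,30],[-1.8,-37.8,0,0,30],[-1.8,-37.8,0,0,30],[-1.8,-37.8,0,0,30],[-1.8,-37.8,0,0,30],[-1.8,-37.8,0,0,30]]]'|egrep 'pos|gap';python3 -m creep '[[[0,0,0,-8,30],[0,0,0,-8,30],[0,0,0,-8,30],[0,0,0,-8,30],[0,0,0,-7.4,30],[0,0,0,0,30]]]'; python3 -c "
from h import *
go(.5076,.3734,-.02,.497)"
```

```text
position: [0.5045, 0.3772, 0.0897]
finger_gap: 0.0423
time_s: 42.42
position: [0.5045, 0.3759, 0.0897]
tcp_rot: [3.142, 0.001, 0.495]
contact_force: [-0.8, -0.2, -0.8]
finger_gap: 0.0422
grasp_force: 40.6
shift [  1.6   3.7 109.7] turn -0.1 | q [0.57 0.61 1.52 0.   1.01 1.64] t 42.4
```

```bash
python3 -m creep '[[[1.5,3.5,35,0,30],[0,0,35,0,30],[0,0,25,0,30],[0,0,14,0,30],[0,0,0,0,30],[0,0,0,0,66],[0,0,0,0,66],[0,0,0,0,66]]]'; python3 -m creep '[[[0,0,-30,0,66],[0,0,-40,0,66],[0,0,-40,0,66],[0,0,0,0,68]]]'|egrep pos; python3 -c "
from h import *
coins()
go(.6347,.2572,.05,.497)"
```

```text
time_s: 43.42
position: [0.5081, 0.374, -0.0182]
tcp_rot: [-3.142, -0.001, 0.496]
contact_force: [0.4, 0.2, -0.4]
finger_gap: 0.0562
grasp_force: 0.0
position: [0.5094, 0.3748, 0.0948]
px [223.8 140.3] xy [0.6347 0.2575] size [17 17] fill 0.81 yaw mod90 -42.7
px [458.3 191.2] xy [ 0.5162 -0.3616] size [17 17] fill 0.8 yaw mod90 -44.1
px [448. 209.] xy [ 0.4688 -0.3349] size [17 17] fill 0.8 yaw mod90 1.5
px [376.1 230.5] xy [ 0.4081 -0.1471] size [21 22] fill 0.96 yaw mod90 -11.5
px [351. 361.] xy [ 0.073  -0.0884] size [17 15] fill 0.71 yaw mod90 -44.4
shift [ 55.2 163.   42.8] turn -0.0 | q [0.56 0.61 1.52 0.   1.01 1.64] t 44.0
```

Both rounds are flat in the box. Next is r1.

```bash
python3 -m creep '[[[14,37,0,0,68],[14,37,0,0,68],[14,37,0,0,68],[14,37,0,0,68],[0,15,30,0,68],[0,0,40,0,68],[0,0,40,0,68],[0,0,0,0,68]]]'|egrep 'cont|gap|pos';python3 -c "
from h import *
go(.6347,.2572,-.032)"
```

```text
position: [0.6319, 0.2561, -0.0229]
contact_force: [0.6, 1.0, 0.4]
finger_gap: 0.058
shift [3.1 0.4 9.1] turn 0 | q [ 0.32  0.85  1.4  -0.    0.91  1.39] t 45.0
```

```bash
python3 -m creep '[[[2,0.4,4,0,68],[0,0,4,0,68],[0,0,0,0,68],[0,0,0,0,30],[0,0,0,0,30],[0,0,0,0,30],[0,0,0,0,30]]]' 40|egrep 'pos|cont|gap|grasp'; python3 -m creep '[[[0,0,-10,0,30],[0,0,-30,0,30],[0,0,-40,0,30],[0,0,-40,0,30],[0,0,0,0,30]]]'; python3 -c "
from h import *
coins()
go(.42,.15,.09)
c,s=np.cos(-.471),np.sin(-.471)
go(.4742-.05*c,-.3385-.05*s,.09,-.471)"
```

```text
position: [0.637, 0.2579, -0.0261]
contact_force: [-0.4, -0.0, 6.4]
finger_gap: 0.0256
grasp_force: 2.9
time_s: 46.48
position: [0.6384, 0.2583, 0.0972]
tcp_rot: [3.141, -0.006, 0.496]
contact_force: [1.1, -0.1, -0.5]
finger_gap: 0.0256
grasp_force: 0.0
px [228.1  86.1] xy [0.7797 0.2514] size [22 27] fill 0.8 yaw mod90 40.3
px [458.3 191.2] xy [ 0.5162 -0.3616] size [17 17] fill 0.8 yaw mod90 -44.1
px [448. 209.] xy [ 0.4688 -0.3349] size [17 17] fill 0.8 yaw mod90 1.5
px [376.1 230.5] xy [ 0.4081 -0.1471] size [21 22] fill 0.96 yaw mod90 -11.5
px [351. 361.] xy [ 0.073  -0.0884] size [17 15] fill 0.71 yaw mod90 -44.4
px [613.  388.6] xy [ 0.0175 -0.7638] size [16 23] fill 0.72 yaw mod90 40.1
shift [-242.4   -8.6    4.2] turn 0 | q [ 0.32  0.7   1.34 -0.    1.09  1.39] t 46.5
shift [-455.7  405.6    3.9] turn 55.4 | q [ 0.32  0.7   1.34 -0.    1.09  1.39] t 46.5
```

```bash
python3 -m creep '[[[-35,0,0,0,68],[-35,0,0,0,68],[-35,0,0,0,68],[-35,0,0,0,68],[-35,0,0,0,68],[0,0,0,0,68]]]'|egrep 'gap|pos';python3 -c "
from h import *
coins();go(.6347,.2575,-.019)"
```

```text
position: [0.4804, 0.1734, 0.0923]
finger_gap: 0.0579
px [223.8 140.3] xy [0.6347 0.2575] size [17 17] fill 0.8 yaw mod90 -42.7
px [176.5 187. ] xy [0.5083 0.3757] size [22 23] fill 0.93 yaw mod90 28.5
px [458.3 191.2] xy [ 0.5162 -0.3616] size [17 17] fill 0.79 yaw mod90 -44.1
px [448. 209.] xy [ 0.4688 -0.3349] size [17 17] fill 0.8 yaw mod90 1.5
px [376.  230.4] xy [ 0.4081 -0.147 ] size [21 22] fill 0.97 yaw mod90 -11.5
shift [174.2  -0.7 111.5] turn 0 | q [0.26 0.42 1.84 0.   0.88 1.33] t 47.3
```

```bash
python3 -m creep '[[[35,0,0,0,68],[35,0,0,0,68],[35,0,0,0,68],[35,0,0,0,68],[34,0,30,0,68],[0,0,40,0,68],[0,0,37,0,68],[0,0,0,0,68],[0,0,0,0,68]]]'|egrep 'cont|gap|pos';python3 -c "
from h import *
go(.6347,.2575,-.034)"
```

```text
position: [0.6368, 0.2577, -0.0126]
contact_force: [-0.2, 0.8, -0.0]
finger_gap: 0.058
shift [-1.9 -0.8 21.4] turn 0 | q [0.32 0.84 1.39 0.   0.92 1.39] t 48.5
```

```bash
python3 -m creep '[[[-2,-0.5,10,0,68],[0,0,7,0,68],[0,0,3,0,68],[0,0,0,0,68],[0,0,0,0,68]]]'|egrep 'cont|pos';python3 -m creep '[[[0,0,0,0,30],[0,0,0,0,30],[0,0,0,0,30],[0,0,0,0,30]]]' 40|egrep 'pos|cont|gap|grasp'
```

```text
position: [0.6339, 0.2568, -0.0336]
contact_force: [-0.1, -0.7, 0.3]
position: [0.634, 0.2568, -0.0332]
contact_force: [-1.4, -0.1, 6.3]
finger_gap: 0.0394
grasp_force: 39.9
```

```bash
python3 -m creep '[[[0,0,-10,0,30],[0,0,-30,0,30],[0,0,-40,0,30],[0,0,-40,0,30],[-35,0,0,0,30],[-35,0,0,0,30],[-35,0,0,0,30],[-35,0,0,0,30],[-35,0,0,0,30],[-35,0,0,0,30],[-30,0,0,0,30],[0,0,0,0,30]]]'; python3 -c "
from h import *
c,s=np.cos(-.471),np.sin(-.471)
go(.4742-.05*c,-.3385-.05*s,.09,-.471)"
```

```text
time_s: 51.08
position: [0.4216, 0.1419, 0.0867]
tcp_rot: [-3.142, 0.0, 0.496]
contact_force: [0.8, -0.6, -0.7]
finger_gap: 0.04
grasp_force: 40.3
shift [-210.7  406.4   -3.3] turn 55.4 | q [ 0.22  0.33  2.01 -0.    0.8   1.29] t 51.1
```

```bash
python3 -m creep '[[[-16.2,31.3,0,0,30],[-16.2,31.3,0,0,30],[-16.2,31.3,0,0,30],[-16.2,31.3,0,0,30],[-16.2,31.3,0,0,30],[-16.2,31.3,0,0,30],[-16.2,31.3,0,0,30],[-16.2,31.3,0,0,30],[-16.2,31.3,0,0,30],[-16.2,31.3,0,0,30],[-16.2,31.3,0,0,30],[-16.2,31.3,0,0,30],[-16.2,31.3,0,0,30]]]'|egrep 'pos|gap';python3 -m creep '[[[0,0,0,7.9,30],[0,0,0,7.9,30],[0,0,0,7.9,30],[0,0,0,7.9,30],[0,0,0,7.9,30],[0,0,0,7.9,30],[0,0,0,7.9,30],[0,0,0,0,30]]]'; python3 -c "
from h import *
c,s=np.cos(-.471),np.sin(-.471)
go(.4742-.05*c,-.3385-.05*s,-.02,-.471)"
```

```text
position: [0.4322, -0.3174, 0.0865]
finger_gap: 0.0391
time_s: 53.7
position: [0.4321, -0.3161, 0.0864]
tcp_rot: [3.141, -0.001, -0.468]
contact_force: [-0.4, 0.2, -0.9]
finger_gap: 0.0397
grasp_force: 40.4
shift [ -2.4   0.8 106.4] turn 0.2 | q [-0.72  0.47  1.79  0.    0.89  1.32] t 53.7
```

```bash
python3 -m creep '[[[-1.5,0.8,35,0,30],[0,0,35,0,30],[0,0,24,0,30],[0,0,12,0,30],[0,0,0,0,30],[0,0,0,0,58],[0,0,0,0,58],[0,0,0,0,58]]]'; python3 -m creep '[[[0,0,-30,0,58],[0,0,-40,0,58],[0,0,-40,0,58],[0,0,0,0,76]]]'|egrep pos; python3 -c "
from h import *
go(.4078,-.148,-.01,-.195)"
```

```text
time_s: 54.7
position: [0.4298, -0.3159, -0.0193]
tcp_rot: [3.141, -0.001, -0.469]
contact_force: [0.1, -0.3, -0.2]
finger_gap: 0.0495
grasp_force: 0.0
position: [0.4309, -0.3168, 0.0932]
shift [ -97.5 -140.3  102.4] turn -15.7 | q [-0.72  0.45  1.79  0.    0.9   1.32] t 55.2
```

```bash
python3 -m creep '[[[-24.5,-35,0,0,76],[-24.5,-35,0,0,76],[-24.5,-35,0,0,76],[-24.5,-35,0,0,76],[0,0,0,-8,76],[0,0,35,-7.7,76],[0,0,35,0,76],[0,0,32,0,76],[0,0,0,0,76],[0,0,0,0,76]]]'|egrep 'cont|gap|pos';python3 -c "
from h import *
go(.4078,-.148,-.0335,-.195);coins()"
```

```text
position: [0.4056, -0.1466, -0.0112]
contact_force: [1.0, 0.3, -0.5]
finger_gap: 0.0651
shift [ 2.4  0.9 22.3] turn 0.0 | q [-0.45  0.51  2.09 -0.    0.54  1.31] t 56.5
px [176.3 187. ] xy [0.5084 0.3764] size [24 23] fill 0.96 yaw mod90 26.7
px [458. 191.] xy [ 0.5169 -0.361 ] size [17 17] fill 0.82 yaw mod90 -44.1
px [189.5 271.5] xy [0.2906 0.3328] size [22 17] fill 0.87 yaw mod90 36.1
px [194.9 277.1] xy [0.2767 0.3185] size [23 16] fill 0.94 yaw mod90 35.2
px [202.4 281.9] xy [0.2648 0.2986] size [20 15] fill 0.95 yaw mod90 35.2
```

```bash
python3 -m creep '[[[2,0.8,10,0,76],[0,0,9,0,76],[0,0,3,0,76],[0,0,0,0,76],[0,0,0,0,76]]]'|egrep 'cont|pos';python3 -m creep '[[[0,0,0,0,30],[0,0,0,0,30],[0,0,0,0,30],[0,0,0,0,30]]]' 40|egrep 'pos|cont|gap|grasp'; python3 -m creep '[[[0,0,-10,0,30],[0,0,-30,0,30],[0,0,-40,0,30],[0,0,-40,0,30],[0,0,0,0,30]]]'|egrep 'pos|gap|grasp'; python3 -c "
from h import *
c,s=np.cos(.497),np.sin(.497)
go(.4724-.035*c,.3543-.035*s,.09,.497)"
```

```text
position: [0.4073, -0.1477, -0.0337]
contact_force: [-0.3, -0.2, -0.4]
position: [0.4073, -0.1477, -0.0333]
contact_force: [-2.5, 0.9, 8.1]
finger_gap: 0.0443
grasp_force: 39.7
position: [0.4087, -0.1484, 0.089]
finger_gap: 0.0443
grasp_force: 41.4
shift [ -61.7 -483.2   -2. ] turn -39.6 | q [-0.46  0.3   2.04  0.    0.79  1.31] t 58.2
```

```bash
python3 -m creep '[[[-4.4,-34.5,0,0,30],[-4.4,-34.5,0,0,30],[-4.4,-34.5,0,0,30],[-4.4,-34.5,0,0,30],[-4.4,-34.5,0,0,30],[-4.4,-34.5,0,0,30],[-4.4,-34.5,0,0,30],[-4.4,-34.5,0,0,30],[-4.4,-34.5,0,0,30],[-4.4,-34.5,0,0,30],[-4.4,-34.5,0,0,30],[-4.4,-34.5,0,0,30],[-4.4,-34.5,0,0,30],[-4.4,-34.5,0,0,30],[0,0,0,-8,30],[0,0,0,-8,30],[0,0,0,-8,30],[0,0,0,-8,30],[0,0,0,-7.6,30],[0,0,0,0,30]]]'|egrep 'pos|gap|rot'; python3 -c "
from h import *
c,s=np.cos(.497),np.sin(.497)
go(.4724-.035*c,.3543-.035*s,-.02,.497)"
```

```text
position: [0.4399, 0.3378, 0.0855]
tcp_rot: [3.141, 0.001, 0.495]
finger_gap: 0.0444
shift [  1.6   1.  105.5] turn -0.1 | q [ 0.57  0.5   1.73 -0.    0.91  1.65] t 60.8
```

```bash
python3 -m creep '[[[1.5,1,35,0,30],[0,0,35,0,30],[0,0,24,0,30],[0,0,11,0,30],[0,0,0,0,30],[0,0,0,0,66],[0,0,0,0,66],[0,0,0,0,66]]]'|egrep 'pos|gap|cont'; python3 -m creep '[[[0,0,-30,0,66],[0,0,-40,0,66],[0,0,-40,0,66],[0,-35,0,0,0],[0,0,0,0,0]]]'|egrep pos; python3 -c "
from h import *
go(.43,.1,.09)
c,s=np.cos(-.471),np.sin(-.471)
go(.4742+.14*c,-.3385+.14*s,.09,-.471)"
```

```text
position: [0.4423, 0.3381, -0.0183]
contact_force: [0.7, 0.2, -1.1]
finger_gap: 0.0564
position: [0.4248, 0.37, 0.0919]
shift [-124.4  239.7    1.6] turn 0 | q [0.63 0.5  1.71 0.   0.93 1.71] t 62.4
shift [-215.8  761.4    1.3] turn 55.5 | q [0.63 0.5  1.71 0.   0.93 1.71] t 62.4
```

```bash
python3 -m creep '[[[-16.6,31.5,0,0,0],[-16.6,31.5,0,0,0],[-16.6,31.5,0,0,0],[-16.6,31.5,0,0,0],[-16.6,31.5,0,0,0],[-16.6,31.5,0,0,0],[-16.6,31.5,0,0,0],[-16.6,31.5,0,0,0],[-16.6,31.5,0,0,0],[-16.6,31.5,0,0,0],[-16.6,31.5,0,0,0],[-16.6,31.5,0,0,0],[-16.6,31.5,0,0,0],[-16.6,31.5,0,0,0],[-16.6,31.5,0,0,0],[-16.6,31.5,0,0,0]]]'|egrep 'pos';python3 -m creep '[[[0,0,0,7.9,0],[0,0,0,7.9,0],[0,0,0,7.9,0],[0,0,0,7.9,0],[0,0,0,7.9,0],[0,0,0,7.9,0],[0,0,0,8,0],[0,0,0,0,0]]]'|egrep 'pos|gap'; python3 -c "
from h import *
coins()
c,s=np.cos(-.471),np.sin(-.471)
go(.4742+.13*c,-.3385+.13*s,.09,-.471)
b=cv2.resize(arm.camera('top')[105:255,140:530,::-1],(780,300),interpolation=cv2.INTER_CUBIC);cv2.imwrite('pics/l.png',b)"
```

```text
position: [0.4313, -0.2025, 0.091]
position: [0.4314, -0.2012, 0.091]
finger_gap: 0.0
px [176.3 187. ] xy [0.5084 0.3764] size [24 23] fill 0.96 yaw mod90 26.7
px [458.3 191.2] xy [ 0.5162 -0.3616] size [17 17] fill 0.79 yaw mod90 -44.1
px [189.1 212.2] xy [0.4434 0.3403] size [24 24] fill 0.96 yaw mod90 28.3
px [189.5 271.5] xy [0.2906 0.3328] size [22 17] fill 0.87 yaw mod90 36.1
px [194.8 277. ] xy [0.277  0.3187] size [23 16] fill 0.89 yaw mod90 35.2
px [202.3 282. ] xy [0.2646 0.2989] size [21 15] fill 0.97 yaw mod90 35.2
shift [230.  103.7   1. ] turn 0.2 | q [-0.53  0.37  1.93 -0.    0.84  1.5 ] t 65.4
```

View pics/l.png

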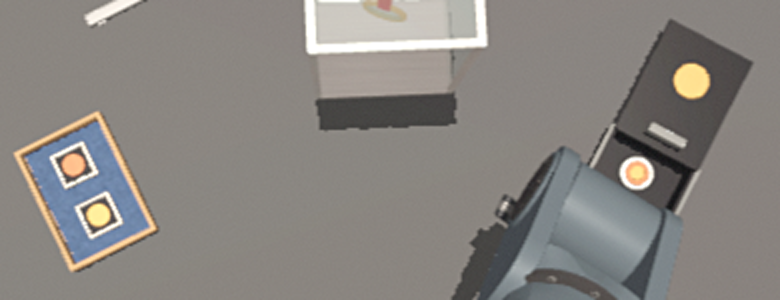

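Both squares are in the tray and a round shows in the box; the lid ridge is at crop (667,135). I'll go behind the ridge and push.

```bash
python3 -m creep '[[[33,14.8,0,0,0],[33,14.8,0,0,0],[33,14.8,0,0,0],[33,14.8,0,0,0],[33,14.8,0,0,0],[33,14.8,0,0,0],[32,14.9,0,0,0],[0,0,0,0,0],[0,0,30,0,0],[0,0,30,0,0],[0,0,11,0,0],[0,0,0,0,0]]]'|egrep 'pos|cont|gap'; python3 -c "
from h import *
c,s=np.cos(-.471),np.sin(-.471)
for x in(.12,-.045):go(.4742+x*c,-.3385+x*s,.018,-.471)"
```

```text
position: [0.5895, -0.3973, 0.02]
contact_force: [-0.1, 0.5, 1.0]
finger_gap: 0.0001
shift [-9.4 -0.1  2. ] turn 0.1 | q [-0.66  0.83  1.3  -0.    1.01  1.38] t 67.0
shift [-174.4   -0.3    2.2] turn 0.1 | q [-0.66  0.83  1.3  -0.    1.01  1.38] t 67.0
```

```bash
python3 -m creep '[[[-10,0,1,0,0],[-10,0,0,0,0],[-10,0,0,0,0],[-12,0,0,0,0],[-12,0,0,0,0],[-12,0,0,0,0],[-12,0,0,0,0],[-12,0,0,0,0],[-12,0,0,0,0],[-12,0,0,0,0],[-12,0,0,0,0],[-12,0,0,0,0],[-12,0,0,0,0],[-12,0,0,0,0],[0,0,0,0,0]]]'|egrep 'pos|cont'; for i in 1 2 3 4; do python3 -m creep '[[[-3,0,0,0,0],[0,0,0,0,0]]]'|egrep 'pos|cont';done
```

```text
position: [0.4445, -0.3235, 0.0191]
contact_force: [-0.7, -0.7, -0.1]
position: [0.4428, -0.3228, 0.0191]
contact_force: [0.2, 0.3, 0.9]
position: [0.44, -0.3214, 0.0192]
contact_force: [-0.2, 0.4, 0.9]
position: [0.4375, -0.3202, 0.0193]
contact_force: [0.9, -0.3, -1.5]
position: [0.4375, -0.3204, 0.0197]
contact_force: [15.9, -4.7, -10.1]
```

```bash
python3 -m creep '[[[8,0,0,0,0],[7,0,0,0,0],[0,0,-30,0,0],[0,0,-40,0,0],[0,0,-40,0,0],[-30,-30,0,0,0],[-30,-30,0,0,0],[-30,-30,0,0,0],[-30,-30,0,0,0],[-10,-30,0,0,0],[0,-30,0,0,0],[0,-30,0,0,0],[0,0,0,0,0]]]'|egrep 'pos|cont'; python3 -c "
from h import *
a=cv2.resize(arm.camera('top')[50:300,140:540,::-1],(800,500),interpolation=cv2.INTER_CUBIC);cv2.imwrite('pics/m.png',a);print(arm.sense()['time_s'])"
```

```text
position: [0.4278, -0.0783, 0.1292]
contact_force: [1.1, -0.3, 1.2]
71.525
```

View pics/m.png

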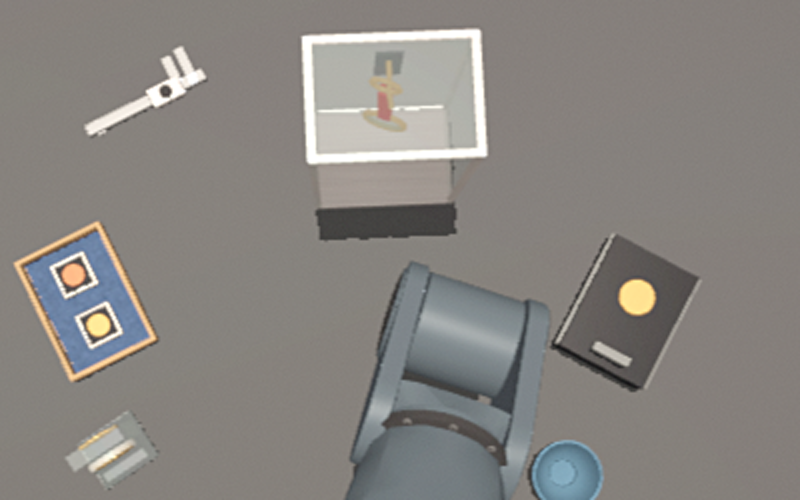

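The box lid covers the box (ridge at crop (612,354)), the squares are in the tray, the magnifier hangs, and the bystanders are in place. I'll check the lid numerically and hand in.

```bash
python3 -c "
from h import *
p=pix('top',140+612/2,50+353/2,.064);q=pix('top',140+(614+699+644+555)/8,50+(235+278+388+345)/8,.046)
c,s=np.cos(-.471),np.sin(-.471)
for v in(p,q): d=v[:2]-[.4742,-.3385];print(v,d@[c,s])
print(arm.job_done())"
```

```text
[ 0.42197541 -0.31409989  0.064     ] -0.05761033757506116
[ 0.47547853 -0.33933701  0.046     ] 0.0015191364843020639
the job is handed in; nothing more can be done
None
```

I handed the job in at about 72 s of the 210 s. Three round capsules are in the black box and the lid is pushed to its stop, reading about 2–4 mm from shut in the last picture (limit 6 mm). Two square holders are in the tray, the magnifier hangs on the hook, and the dish, easel and caliper are in place; I saw two capsules in the box, and the third was released there but not seen afterwards. The hand-in gave no verdict.

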